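# Clip the purple-capped sample tube into the rocker and start it

## Task

Take the purple-capped sample tube off the raised shelf, lifting it clear over the front rail without pushing against the rail. Press it down into the empty pair of blue spring clips on the rocker until both clips snap round the glass, centred, fully seated and with its cap pointing the same way as the green-capped tube already there. Then press the green start button all the way down, leaving the other tubes and the jar where they are.

Things in the scene. Friction and masses are not known exactly. Their poses are not given: they have to be found in the camera images.
- tube: purple-capped sample tube, loose, lying level, about 22 g: glass with a white label, 16 mm in diameter, 96 mm long, cap 19 mm in diameter, 18 mm long. Origin on the axis, mid glass; x along the tube, cap at the -x end (x -48 to -66 mm). It lies in two low white saddles at x = +-32 mm, 10 mm long, fingers fit between them; its axis is 24 mm above the shelf's surface
- tube_cap (a point): middle of the purple cap, on the tube's axis, 57 mm from the tube's origin towards -x
- shelf: fixed raised sample shelf, 196 x 276 mm in plan, surface 50 mm above the table. Origin on the table under it; -x is its front, towards the robot. Three tubes lie on it parallel to its x axis, caps to the front, at y = -85, 0 and +85 mm, x = 0 within 6 mm; which lies where varies. 14 mm lip at the back
- rail: the retaining rail along the shelf's front edge: steel bars along y, 268 mm long, fixed. Origin on the shelf's surface under the bars (100 mm in front of the shelf's origin); the rail's top is 50 mm above the shelf's surface, 100 mm above the table
- rocker: white tube rocker, fixed, standing still, 200 x 250 mm in plan, its grey deck 70 mm above the table. Origin on the table. A green-capped tube is already clipped in (fixed) along y = +30 mm, its cap to -x; the empty pair of clips stands along y = -55 mm; the start button is at x = -30, y = +105 mm
- seat (a point): where the tube's origin must come to lie in the empty clips: midway between the two, 30 mm above the deck, 100 mm above the table. x is the direction of the tube's axis, cap to -x; z is up. The clips are at x = +-28 mm, each 11 mm long, 45 mm free between them for the fingers
- tube_red: a red-capped tube like the purple one, loose on the shelf, to be left alone; same origin and axes
- tube_yellow: a yellow-capped tube like the purple one, loose on the shelf, to be left alone; same origin and axes
- jar: small specimen jar with an orange lid, loose on the table, 48 mm in diameter, 62 mm high, origin under it, to be left alone
- start (a joint): travel of the start button in m: 0 up, 0.006 fully down; it springs back when released
- start_top (a point): centre of the top of the green start button, 28 mm in diameter, 22 mm above the rocker's deck when up; it is pressed straight down and needs 5 N to go fully down
- clip_front (a point): the blue clip at the -x side, point on the seated tube's axis. Like the other clip it has two sprung jaws over a rest pad: the mouth is 28 mm wide 15 mm above this point, the lips leave 10 mm between them 6 mm above it. A tube laid on the lips lies about 13 mm too high; both clips together need about 7 N downward to snap (give it 10 to 15 N), and then hold by themselves
- clip_back (a point): the same point of the other blue clip, at the +x side
Things that resemble listed ones, but are neither listed nor needed, are in the scene too. Leave any brown or pink look-alike of the tube alone.

How it is judged:
By the outcome, as a careful person would: the job done as asked, in the order asked, and still so for the second after the job is handed in, with the robot touching nothing.
It also fails if it takes over 48 s, if anything falls off the work surface, if the arm or the gripper's body presses on something with over 40 N, if the wrist force passes 120 N, or if a joint passes its speed limit or range.

## Robot

A 7-joint arm with a two-finger parallel gripper is mounted at the origin on the work surface. World frame = base frame: x ahead of the robot, y to its left, z up, the work surface at z = 0. Lengths are in m, angles in degrees, forces in N, time in s.
With the tool pointing down it reaches from about 0.4 to 0.85 m from the base axis. Payload 4.4 kg.
Tool frame: the origin (TCP) lies at the very end of the fingers, on their centre line; the grasp point (between the pads) lies behind it (hold_point_z is the z of the grasp point in the tool frame, in m); z points along the fingers, y is the line along which they close (so a half turn about z gives the same grasp; the last joint's range is limited). The gripper opens to 94 mm and grips with 3 to 60 N. Pads are 16 mm wide; open, the fingers measure 119 mm over their backs; the gripper's body (75 mm by 177 mm) begins 78 mm behind the grasp point.
Start: joints at [65.672, 36.005, 2.206, 86.941, -1.547, 57.084, -1.146], TCP at [0.228, -0.609, 0.205] pointing down, gripper open.
Joint ranges: [-175.42, 175.42], [-21.48, 121.26], [-71.46, 75.88], [10.55, 141.38], [-63.04, 243.04], [13.31, 113.54], [-168.57, 168.57]. Speed limits (degrees/s): [147.25, 147.25, 180, 180, 180, 180, 180].

## Interface

Orientations are given as [roll, pitch, yaw] about the fixed x, y, z axes, in that order (R = Rz(yaw) Ry(pitch) Rx(roll)).
In Python, from bench import state, get_image, job_done, hold_point_z gives the robot as it stands.
- The arm moves only by the tool drive_effector, called after "Call:" in YAML: its name, and indented under it one key for each argument. Schema: {"type":"object","properties":{"increments":{"type":"array","items":{"type":"array","items":{"type":"array","items":{"type":"number"},"minItems":5,"maxItems":5},"minItems":1,"maxItems":8},"minItems":1,"maxItems":1},"grip_force":{"type":"number"},"only":{"type":"string"},"quiet":{"type":"boolean"},"lines":{"type":"string"}},"required":["increments"],"additionalProperties":false}. increments is a list that holds a single list of rows (three levels of brackets), with 1 to 8 rows, each of 5 numbers: dx, dy, dz in parts of the range, where 1.0 means 1 m, then a turn about the tool's z in normalised numbers (1 is 45 degrees), then the finger opening in m; each row is the pose to reach, as a shift and turn from the pose commanded when the call began, along the tool's axes at that moment; what a row does not reach only later rows make up. A row lasts 1/10 s, in which the tool goes at most 0.05 m and 8.59 degrees, less where a joint would pass 70% of its speed; a pose out of reach is approached as far as the arm can. The fingers move at their own pace and stop on an object; grip_force is the grip in N (left out, the last holds). Time passes only in rows, so rows that do not move let the fingers close. The tool returns the time, the measured TCP pose, the force, the opening and the grip force at its end. only (a regular expression) keeps the lines of the reply that match it, lines (a string "A,B") keeps lines A to B, and quiet returns only ok. A shift or turn number past 1, either way, is cut back to 1. Input that does not fit is refused with a message, and nothing moves.
- state(): the state, without advancing time (a new reading comes with each control period).
- get_image(name): name is "side" or "top"; returns a dict with "frame" (420x560x3 uint8, red, green, blue), "fx", "fy", "cx", "cy" (pixels), "D" ([k1, k2, p1, p2, k3] as OpenCV has them; the pictures are not rectified), "R" (3x3) and "t" (3): a world point X has camera coordinates R X + t. Camera axes: x right, y down, z forward; pixel columns grow to the right and rows downward; lengths in m; the calibration is good to about 2 mm. A picture is of the moment at which its call begins. There is no depth.
- job_done(): hands the job in; it is judged then, once.
The state is a dict: "time_s": time; "joint_pos": joint angles; "dq": joint speeds; "effort": joint torques, N m; "tcp_pos": TCP position; "tcp_rot": TCP orientation; "contact_force": force on the tool from outside, world axes, zero at the start; "torque": the same for the moment, N m; "opening": finger opening in m; "grasp_force": force on a finger pad.
Only numpy, scipy, OpenCV 4.12 (cv2) and the standard library are available. Lean on these libraries where they do the work, as an engineer would, in place of code of your own. Each camera call takes 0.05 s, during which the arm holds its last target. There are 200 camera calls.

## Working session

There is one attempt and no reset: what is moved stays moved. The work goes in short steps, Python scripts to look and compute and a tool call to move; the robot and the scene stay as the last step left them, time stands still between calls to the robot, and variables do not carry over. Pictures are saved under pics/ and viewed, at most 10 in all, crops included, and the job is handed in when it is done.

```bash
mkdir -p pics
```

Run:
```python
from bench import state,get_image,hold_point_z
import cv2,numpy as np
s=state();print(s['tcp_pos'],s['tcp_rot'],s['opening'],hold_point_z,s['time_s'])
fs=[]
for n in('side','top'):
    g=get_image(n);cv2.imwrite(f'pics/{n}0.png',g['frame'][:,:,::-1]);np.savez(f'{n}0.npz',**g)
    R=np.array(g['R']);print(n,g['fx'],g['cx'],g['cy'],g['D'],-R.T@np.array(g['t']),R.round(3).tolist())
```

```text
[ 0.22803811 -0.60799453  0.20459963] [-1.79896241e+02  1.80828199e-03  2.05581186e+01] 0.09410639072840032 -0.0188 0.0
side 429.3603713041002 281.2675223903175 211.7869387777953 [-0.10737212  0.          0.          0.          0.        ] [ 0.47044736 -0.76339828  0.86237029] [[0.998, -0.068, 0.01], [-0.039, -0.688, -0.725], [0.056, 0.723, -0.689]]
top 418.5375001773263 271.70876594626293 204.6443866368094 [-0.03219257  0.          0.          0.          0.        ] [0.46505869 0.0587386  0.99395644] [[-0.013, -1.0, -0.021], [-0.996, 0.015, -0.092], [0.092, 0.019, -0.996]]
```

View pics/top0.png

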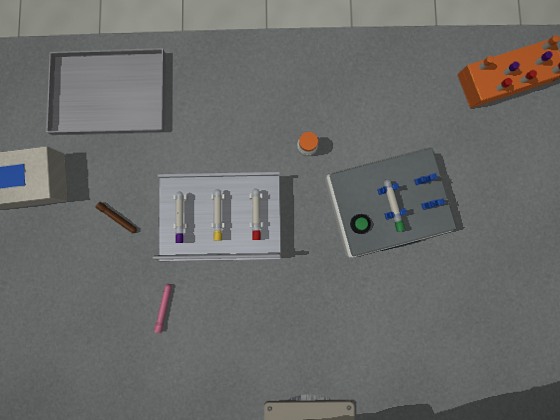

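View pics/side0.png

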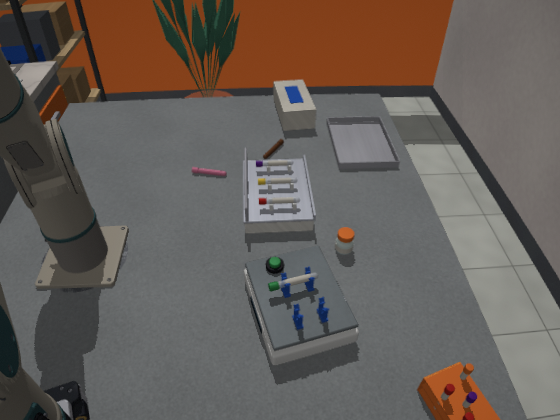

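The top view shows three tubes on the shelf: purple at (180,238), yellow at (218,236) and red at (256,235). The rocker is at about (395,203), with its button at (361,224) and the empty clips at (426,180) and (433,204). The purple candidates are the tube on the shelf at top (180,238) and the dots in the orange rack at (515,66) and (547,56). The brown (116,217) and pink (164,308) sticks are look-alikes. The shelf tube fits the description: it has a purple cap, lies on the shelf and has its cap to the front. I'll confirm it in a crop and measure.

Create h.py:
```python
import cv2,numpy as np
def cam(n,k='0'):
    g=np.load(f'{n}{k}.npz');K=np.array([[g['fx'],0,g['cx']],[0,g['fy'],g['cy']],[0,0,1.]]);return g['frame'],K,g['D'],g['R'],g['t']
def ray(c,p):
    _,K,D,R,t=c;u=cv2.undistortPoints(np.array([[p]],float),K,D)[0,0]
    return -R.T@t,R.T@np.array([u[0],u[1],1])
def plane(c,p,z):
    o,d=ray(c,p);return o+d*(z-o[2])/d[2]
def tri(c1,p1,c2,p2):
    o,d=ray(c1,p1);q,e=ray(c2,p2)
    a=np.linalg.lstsq(np.c_[d,-e],q-o,rcond=None)[0];A=o+a[0]*d;B=q+a[1]*e
    return (A+B)/2,np.linalg.norm(A-B)
def blobs(f,lo,hi,box,mn=8):
    h=cv2.cvtColor(f,cv2.COLOR_RGB2HSV);m=cv2.inRange(h,lo,hi);k=np.zeros_like(m);x0,y0,x1,y1=box;k[y0:y1,x0:x1]=m[y0:y1,x0:x1]
    n,_,s,c=cv2.connectedComponentsWithStats(k);return [(c[i].round(2),s[i].tolist()) for i in range(1,n) if s[i][4]>=mn]
COL=dict(purple=((125,80,30),(160,255,255)),yellow=((20,120,80),(35,255,255)),red=((0,150,60),(8,255,255)),green=((50,80,30),(85,255,255)),blue=((105,130,50),(122,255,255)))
BOX=dict(top=(150,140,460,265),side=(240,150,350,340))
```

Run:
```python
from h import *
T,S=cam('top'),cam('side')
for n,c in COL.items():
    for v,C in(('top',T),('side',S)):
        for b in blobs(C[0],*c,BOX[v]):
            print(n,v,b, [plane(C,b[0],z)[:2].round(4).tolist() for z in ((.074,) if n in('purple','yellow','red') else (.1,.092))])
a=cv2.resize(T[0][170:260,150:290],None,fx=5,fy=5,interpolation=3)
b=cv2.resize(T[0][150:260,330:460],None,fx=5,fy=5,interpolation=3)
cv2.imwrite('pics/c1.png',a[:,:,::-1]);cv2.imwrite('pics/c2.png',b[:,:,::-1])
```

```text
purple top (array([179.04, 237.57]), [176, 233, 7, 10, 69]) [[0.4802, 0.2819]]
purple side (array([258.78, 163.35]), [256, 161, 7, 6, 37]) [[0.4811, 0.2805]]
yellow top (array([217.4, 235.1]), [214, 231, 8, 9, 70]) [[0.4845, 0.1969]]
yellow side (array([260.94, 181.08]), [258, 179, 7, 6, 36]) [[0.4849, 0.1957]]
red top (array([256., 235.]), [253, 231, 7, 9, 63]) [[0.4836, 0.1119]]
red side (array([262., 201.]), [259, 199, 7, 5, 35]) [[0.4849, 0.1099]]
green top (array([360.94, 223.28]), [355, 217, 13, 14, 144]) [[0.5048, -0.1136], [0.5052, -0.1152]]
green top (array([399.4 , 225.82]), [395, 220, 10, 12, 89]) [[0.4982, -0.1953], [0.4985, -0.1975]]
green side (array([274.4 , 261.98]), [269, 257, 12, 11, 115]) [[0.5055, -0.1294], [0.5059, -0.1227]]
green side (array([273.19, 285.67]), [268, 281, 11, 10, 84]) [[0.499, -0.1964], [0.4993, -0.1904]]
blue top (array([424.99, 178.84]), [414, 173, 24, 12, 135]) [[0.5983, -0.2545], [0.5995, -0.2573]]
blue top (array([395.  , 186.08]), [392, 183, 8, 8, 38]) [[0.5836, -0.1893], [0.5847, -0.1915]]
blue top (array([381.96, 190.21]), [378, 187, 9, 8
[... 221 characters left out ...]
.5292, -0.2058]]
blue top (array([388.94, 215.  ]), [385, 212, 9, 8, 54]) [[0.5216, -0.1739], [0.5221, -0.176]]
blue side (array([307.22, 270.  ]), [305, 267, 5, 7, 27]) [[0.5783, -0.1573], [0.5794, -0.151]]
blue side (array([283.43, 275.73]), [281, 273, 6, 7, 30]) [[0.5234, -0.1703], [0.5239, -0.1641]]
blue side (array([309.72, 284.2 ]), [305, 277, 10, 15, 88]) [[0.5794, -0.1973], [0.5805, -0.1913]]
blue side (array([285.91, 290.35]), [281, 283, 10, 15, 89]) [[0.5259, -0.2106], [0.5265, -0.2048]]
blue side (array([322.19, 310.56]), [317, 297, 12, 26, 174]) [[0.5977, -0.267], [0.599, -0.2618]]
blue side (array([297.26, 317.27]), [292, 304, 11, 26, 166]) [[0.5441, -0.2799], [0.5449, -0.2748]]
```

View pics/c1.png

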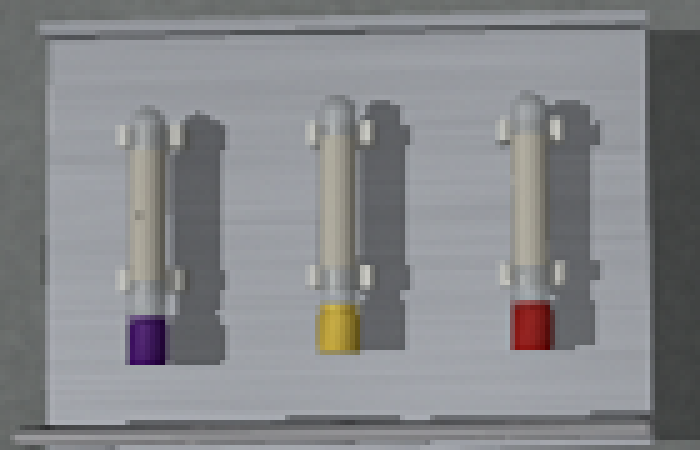

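View pics/c2.png

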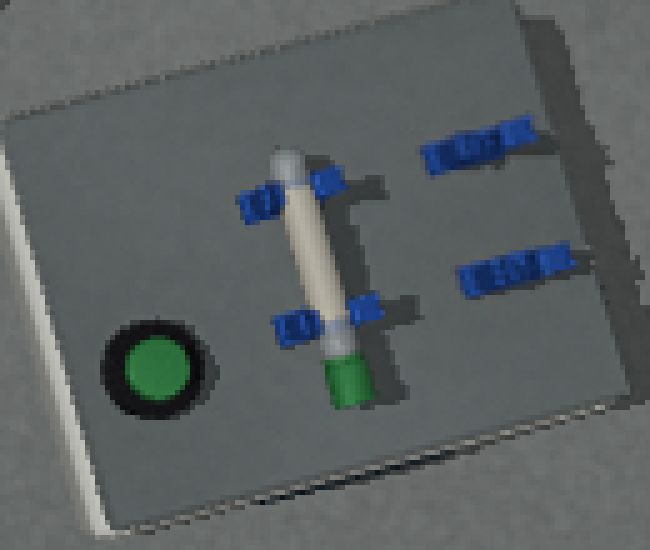

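The crops confirm the target: the purple-capped tube is at top (180,238), cap to the front. The empty clips are the right-hand pair, and the green cap points to the front too. Next come the tube axis and the seat.

Run:
```python
from h import *
T,S=cam('top'),cam('side')
pr=lambda *a:print(*[np.round(x,4) for x in a])
# tubes: top-view cap centroid and glass far end
for c,e in(((179.04,237.57),(179.6,191)),((217.4,235.1),(217.5,189)),((256,235),(255.4,188))):
    a,b=plane(T,c,.078),plane(T,e,.076);pr(a,b,np.degrees(np.arctan2(*(b-a)[1::-1])),np.linalg.norm(b-a))
pr(*tri(T,(179.04,237.57),S,(258.78,163.35)));pr(*tri(T,(399.4,225.82),S,(273.19,285.67)))
# saddles in top view crop px (post tops ~ shelf z .07)
for p in((123,135),(176,135),(124,279),(179,279)): pr(plane(T,(150+p[0]/5-.4,170+p[1]/5-.4),.07))
# deck contour
h=cv2.cvtColor(T[0],cv2.COLOR_RGB2HSV)
print(h[240,380],h[165,350],h[130,350],h[200,180])
P=[plane(T,(330+x/5-.4,150+y/5-.4),.07)[:2] for x,y in((5,120),(515,0),(630,400),(112,528))]
P=np.array(P);pr(P,P.mean(0),[np.linalg.norm(P[i]-P[i-1]) for i in range(4)],np.degrees(np.arctan2(*(P[1]-P[0])[[0,1]])))
# clips
for a,b in(((424.99,178.84),(322.19,310.56)),((432.34,203.4),(297.26,317.27))):
    pr(*tri(T,a,S,b))
pr(*tri(T,(360.94,223.28),S,(274.4,261.98)))
```

```text
[0.4801 0.2809 0.078 ] [0.5834 0.2808 0.076 ] -0.0402 0.1033
[0.4845 0.1963 0.078 ] [0.5865 0.1962 0.076 ] -0.0453 0.1021
[0.4835 0.1116 0.078 ] [0.5874 0.112  0.076 ] 0.2282 0.1038
[0.4807 0.2822 0.0727] 0.0009
[ 0.4987 -0.1956  0.0989] 0.0008
[0.5718 0.2944 0.07  ]
[0.5714 0.2705 0.07  ]
[0.5074 0.2934 0.07  ]
[0.507  0.2688 0.07  ]
[95 16 96] [ 80   7 111] [ 75   5 107] [ 23  23 142]
[[ 0.6178 -0.0556]
 [ 0.6686 -0.2853]
 [ 0.4891 -0.3272]
 [ 0.4366 -0.0977]] [ 0.5531 -0.1915] [0.186  0.2353 0.1844 0.2355] 167.5308
[ 0.6    -0.2589  0.0875] 0.0004
[ 0.5457 -0.2721  0.0879] 0.0008
[ 0.5059 -0.1166  0.0846] 0.0007
```

Units first: turns go in shares of 45 degrees. So 20.5 degrees / 45 = 0.4556.

Call:
drive_effector:
  increments:
    - [[0.306,-0.268,-0.045,0.4556,0.06],[0.306,-0.268,-0.045,0.4556,0.06],[0.306,-0.268,-0.045,0.4556,0.06],[0.306,-0.268,-0.045,0.4556,0.06],[0.306,-0.268,-0.045,0.4556,0.06],[0.306,-0.268,-0.045,0.4556,0.06],[0.306,-0.268,-0.045,0.4556,0.06],[0.306,-0.268,-0.045,0.4556,0.06]]
  grip_force: 20

```text
time_s: 0.9
tcp_pos: [0.4168, -0.2563, 0.2496]
tcp_rot: [-180.0, 0.0, 0.1]
contact_force: [-0.4, -0.4, 0.3]
opening: 0.0603
grasp_force: 0.0
```

Call:
drive_effector:
  increments:
    - [[0.03,-0.04,0,0,0.06],[0.05,-0.09,0,0,0.06],[0.07,-0.14,0,0,0.06],[0.09,-0.18,0,0,0.06],[0.1,-0.23,0,0,0.06],[0.11,-0.28,0,0,0.06],[0.117,-0.33,0,0,0.06],[0.117,-0.38,0,0,0.06]]

```text
time_s: 1.7
tcp_pos: [0.5333, 0.119, 0.2492]
tcp_rot: [180.0, -0.0, 0.0]
contact_force: [1.2, 0.1, -0.5]
opening: 0.0599
grasp_force: 0.0
```

Call:
drive_effector:
  increments:
    - [[0,-0.05,0,0,0.06],[0,-0.1,0,0,0.06],[0,-0.14,0,0,0.06],[0,-0.15,0,0,0.06],[0,-0.15,0,0,0.06],[0,-0.15,0,0,0.06]]

```text
time_s: 2.3
tcp_pos: [0.533, 0.2649, 0.2491]
tcp_rot: [179.9, 0.0, -0.0]
contact_force: [0.7, -0.7, 0.1]
opening: 0.0596
grasp_force: 0.0
```

Call:
drive_effector:
  increments:
    - [[0.004,-0.0165,0.02,0,0.06],[0.004,-0.0165,0.06,0,0.06],[0.004,-0.0165,0.1,0,0.06],[0.004,-0.0165,0.12,0,0.06],[0.004,-0.0165,0.12,0,0.06],[0.004,-0.0165,0.12,0,0.06]]

```text
time_s: 2.9
tcp_pos: [0.5377, 0.2817, 0.1301]
tcp_rot: [180.0, -0.0, -0.1]
contact_force: [0.9, 0.6, 0.2]
opening: 0.06
grasp_force: 0.0
```

Run:
```python
from bench import *
from h import *
for n in('top','side'):
    g=get_image(n);np.savez(n+'1.npz',**g)
f=np.load('top1.npz')['frame'][150:290,140:300];s=np.load('side1.npz')['frame'][120:240,200:340]
a=cv2.resize(f,(420,368),interpolation=3);b=cv2.resize(s,(380,368),interpolation=3)
cv2.imwrite('pics/p1.png',np.hstack([a,b])[:,:,::-1]);print(state()['tcp_pos'])
```

```text
[0.538326   0.28304213 0.13131042]
```

View pics/p1.png

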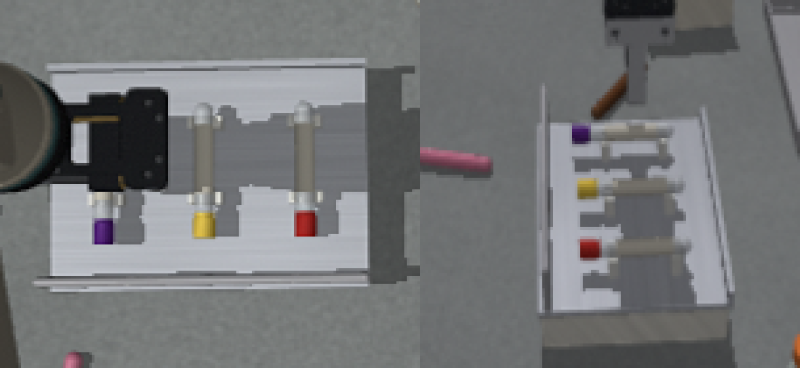

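The gripper is over the purple tube. In the side crop the finger tip is at (635,98) and mid glass at (632,131), between the saddles. I'll descend and grip.

Call:
drive_effector:
  increments:
    - [[0,0,0.04,0,0.06],[0,0,0.065,0,0.06],[0,0,0.073,0,0.06],[0,0,0.073,0,0.06]]
  grip_force: 20

```text
time_s: 3.4
tcp_pos: [0.537, 0.2834, 0.0567]
tcp_rot: [180.0, -0.0, 0.0]
contact_force: [-0.3, 0.6, 0.6]
opening: 0.0603
grasp_force: 0.0
```

Call:
drive_effector:
  increments:
    - [[0,0,0,0,0],[0,0,0,0,0],[0,0,0,0,0],[0,0,0,0,0],[0,0,0,0,0],[0,0,0,0,0],[0,0,0,0,0]]
  grip_force: 30

```text
time_s: 4.1
tcp_pos: [0.5368, 0.2836, 0.0566]
tcp_rot: [-180.0, -0.0, 0.1]
contact_force: [-0.1, -0.2, 1.9]
opening: 0.0153
grasp_force: 30.0
```

Call:
drive_effector:
  increments:
    - [[0,0,-0.02,0,0],[0,0,-0.05,0,0],[0,0,-0.09,0,0],[0,0,-0.13,0,0],[0,0,-0.17,0,0],[0,0,-0.19,0,0],[0,0,-0.19,0,0],[0,0,-0.19,0,0]]
  grip_force: 40

```text
time_s: 4.9
tcp_pos: [0.5364, 0.2833, 0.246]
tcp_rot: [180.0, 0.0, 0.1]
contact_force: [-0.8, 0.1, -1.0]
opening: 0.0151
grasp_force: 40.0
```

Run:
```python
from bench import *
from h import *
for n in('top','side'):
    g=get_image(n);np.savez(n+'2.npz',**g)
    C=cam(n,'2');print(n,blobs(C[0],*COL['purple'],(100,60,400,300)))
print(state()['tcp_pos'])
```

```text
top [(array([152.5 , 236.59]), [148, 231, 10, 12, 118])]
side [(array([256.78, 107.88]), [253, 105, 8, 7, 50])]
[0.53571761 0.28299731 0.24473328]
```

Call:
drive_effector:
  increments:
    - [[-0.04,0.01,0,0,0],[-0.08,0.03,0,0,0],[-0.11,0.06,0,0,0],[-0.11,0.11,0,0,0],[-0.11,0.16,0,0,0],[-0.1,0.2,0,0,0],[-0.08,0.24,0,0,0],[-0.06,0.28,0,0,0]]

```text
time_s: 5.8
tcp_pos: [0.4764, 0.0019, 0.2454]
tcp_rot: [180.0, 0.1, 0.1]
contact_force: [0.6, 0.9, 0.5]
opening: 0.0152
grasp_force: 40.0
```

Call:
drive_effector:
  increments:
    - [[0.02,0.04,0,-0.0667,0],[0.04,0.08,0,-0.1556,0],[0.06,0.12,0,-0.2222,0],[0.08,0.16,0,-0.3022,0],[0.09,0.2,0,-0.3022,0],[0.096,0.24,0,-0.3022,0],[0.096,0.265,0,-0.3022,0],[0.096,0.265,0,-0.3022,0]]

```text
time_s: 6.6
tcp_pos: [0.5711, -0.2667, 0.2441]
tcp_rot: [179.9, 0.2, 13.3]
contact_force: [0.1, -0.5, -0.1]
opening: 0.0151
grasp_force: 40.0
```

Run:
```python
from h import *
print(tri(cam('top','2'),(152.5,236.59),cam('side','2'),(256.78,107.88)))
```

```text
(array([0.4798392 , 0.28325356, 0.26241227]), np.float64(0.0008861704378404855))
```

Call:
drive_effector:
  increments:
    - [[0,0,0.04,0,0],[0,0,0.08,0,0],[0,0,0.105,0,0],[0,0,0.11,0,0],[0,0,0.11,0,0],[0,0,0.11,0,0]]

```text
time_s: 7.2
tcp_pos: [0.5743, -0.2613, 0.1376]
tcp_rot: [179.9, -0.1, 13.7]
contact_force: [-0.5, 0.0, -0.2]
opening: 0.015
grasp_force: 40.0
```

Run:
```python
from bench import *
from h import *
c=[]
for n in('top','side'):
    g=get_image(n);np.savez(n+'3.npz',**g)
    C=cam(n,'3');b=blobs(C[0],*COL['purple'],(240,150,480,370));print(n,b);c+=[C,max(b,key=lambda q:q[1][4])[0]]
    print(n,'blue',[x for x in blobs(C[0],*COL['blue'],(240,150,480,340))])
print(tri(*c),state()['tcp_pos'],state()['tcp_rot'])
a=cv2.resize(cam('top','3')[0][150:260,340:470],(472,400),interpolation=3);s=cv2.resize(cam('side','3')[0][240:360,240:350],(328,400)[:2],interpolation=3)
cv2.imwrite('pics/p3.png',np.hstack([a,s])[:,:,::-1])
```

```text
top [(array([446.55, 213.89]), [441, 208, 12, 12, 99])]
top blue [(array([395.08, 186.14]), [392, 183, 8, 8, 37]), (array([381.96, 190.21]), [378, 187, 9, 8, 53]), (array([432.08, 205.25]), [423, 201, 16, 8, 36]), (array([402.61, 211.58]), [400, 209, 7, 7, 36]), (array([389.  , 214.92]), [385, 212, 9, 7, 53])]
side [(array([285.57, 300.97]), [280, 296, 12, 11, 104])]
side blue [(array([283.43, 275.73]), [281, 273, 6, 7, 30]), (array([285.81, 289.98]), [281, 283, 10, 14, 83]), (array([297.23, 317.28]), [292, 304, 11, 26, 165]), (array([322.62, 313.56]), [317, 306, 12, 17, 130])]
(array([ 0.51899525, -0.27547919,  0.15423319]), np.float64(0.0006997228194314722)) [ 0.57441953 -0.26165736  0.13812668] [ 1.79904466e+02 -1.39700516e-01  1.36682755e+01]
```

View pics/p3.png

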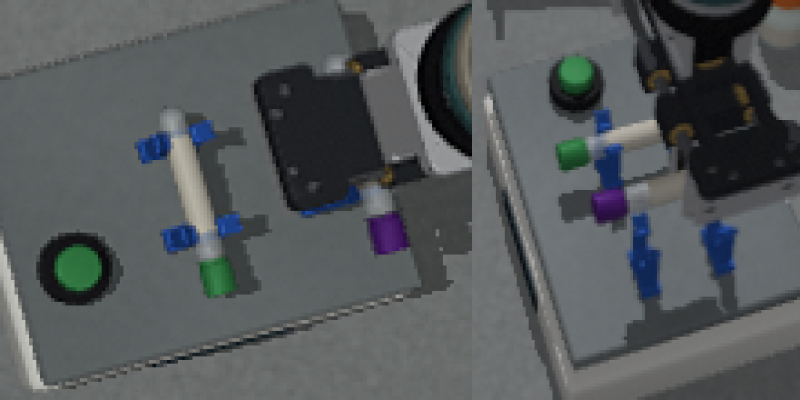

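The purple cap shows clearly at (385,233) in the left half and (610,205) in the right half, above the right-hand clips and parallel to the green tube. Compared with the seat target, it needs about -1.7 mm in tool x and +2.6 mm in tool y.

Call:
drive_effector:
  increments:
    - [[-0.0017,0.0026,0,0,0],[-0.0017,0.0026,0.01,0,0],[-0.0017,0.0026,0.02,0,0],[-0.0017,0.0026,0.03,0,0],[-0.0017,0.0026,0.036,0,0],[-0.0017,0.0026,0.036,0,0]]
  grip_force: 60

```text
time_s: 7.9
tcp_pos: [0.5713, -0.2638, 0.0989]
tcp_rot: [-179.9, 0.1, 13.7]
contact_force: [-0.2, 0.5, -0.4]
opening: 0.0148
grasp_force: 60.0
```

Call:
drive_effector:
  increments:
    - [[0,0,0.004,0,0],[0,0,0.007,0,0],[0,0,0.01,0,0],[0,0,0.012,0,0]]

```text
time_s: 8.3
tcp_pos: [0.5734, -0.2646, 0.0898]
tcp_rot: [179.9, -0.1, 13.7]
contact_force: [-1.4, 1.0, 9.2]
opening: 0.0144
grasp_force: 60.0
```

Call:
drive_effector:
  increments:
    - [[0,0,0.002,0,0],[0,0,0.004,0,0],[0,0,0.004,0,0]]

```text
time_s: 8.6
tcp_pos: [0.5731, -0.2644, 0.0846]
tcp_rot: [180.0, -0.1, 13.7]
contact_force: [1.3, -0.2, -1.7]
opening: 0.0145
grasp_force: 60.0
```

Call:
drive_effector:
  increments:
    - [[0,0,0.002,0,0],[0,0,0.003,0,0],[0,0,0.003,0,0]]

```text
time_s: 8.9
tcp_pos: [0.5727, -0.2645, 0.0824]
tcp_rot: [180.0, -0.1, 13.7]
contact_force: [-0.4, 0.5, 6.6]
opening: 0.0146
grasp_force: 60.0
```

The force dropped at the snap and is now building against the rest pads. I'll press a touch more, then check.

Call:
drive_effector:
  increments:
    - [[0,0,0.002,0,0],[0,0,0.002,0,0],[0,0,0.002,0,0]]

```text
time_s: 9.2
tcp_pos: [0.5728, -0.2645, 0.0823]
tcp_rot: [180.0, -0.1, 13.6]
contact_force: [-3.5, 0.1, 19.1]
opening: 0.0146
grasp_force: 60.0
```

Run:
```python
from bench import *
from h import *
c=[]
for n in('top','side'):
    g=get_image(n);np.savez(n+'4.npz',**g)
    C=cam(n,'4');b=blobs(C[0],*COL['purple'],(240,150,480,370));c+=[C,max(b,key=lambda q:q[1][4])[0]]
print(tri(*c),state()['tcp_pos'])
```

```text
(array([ 0.51770577, -0.2785292 ,  0.09893924]), np.float64(0.0005446285740541936)) [ 0.57274923 -0.2645152   0.08228914]
```

The cap is at z 0.0989, the same as the seated green one, and on target in x and y. Next I release it, back off and look.

Call:
drive_effector:
  increments:
    - [[0,0,-0.003,0,0],[0,0,-0.003,0,0.05],[0,0,-0.003,0,0.05],[0,0,-0.003,0,0.05],[0,0,-0.003,0,0.05],[0,0,-0.003,0,0.05]]

```text
time_s: 9.9
tcp_pos: [0.5721, -0.2644, 0.0823]
tcp_rot: [-180.0, 0.0, 13.7]
contact_force: [0.3, 0.0, 0.5]
opening: 0.049
grasp_force: 0.0
```

Call:
drive_effector:
  increments:
    - [[0,0,-0.02,0,0.05],[0,0,-0.06,0,0.05],[0,0,-0.1,0,0.05],[-0.04,-0.04,-0.1,0,0],[-0.06,-0.09,-0.1,0,0],[-0.06,-0.14,-0.1,0,0],[-0.06,-0.18,-0.1,0,0],[-0.06,-0.18,-0.1,0,0]]

```text
time_s: 10.7
tcp_pos: [0.4695, -0.0964, 0.1826]
tcp_rot: [-179.8, 0.1, 14.2]
contact_force: [0.5, -0.2, -1.0]
opening: 0.0133
grasp_force: 0.0Traceback (most recent call last):
```

Run:
```python
from bench import *
from h import *
c=[]
for n in('top','side'):
    g=get_image(n);np.savez(n+'5.npz',**g)
    C=cam(n,'5');b=blobs(C[0],*COL['purple'],(240,150,480,370));c+=[C,max(b,key=lambda q:q[1][4])[0]]
print(tri(*c),state()['tcp_pos'],state()['tcp_rot'])
a=cv2.resize(cam('top','5')[0][150:260,340:470],(472,400),interpolation=3);s=cv2.resize(cam('side','5')[0][240:360,240:350],(328,400)[:2],interpolation=3)
cv2.imwrite('pics/p5.png',np.hstack([a,s])[:,:,::-1])
```

```text
  File "<stdin>", line 6, in <module>
ValueError: max() iterable argument is empty
```

Call:
drive_effector:
  increments:
    - [[0,0,0,0,0],[0,0,0,0,0],[0,0,0,0,0]]

```text
time_s: 11.05
tcp_pos: [0.4717, -0.1052, 0.1823]
tcp_rot: [180.0, 0.0, 13.5]
contact_force: [0.2, -0.7, -0.8]
opening: 0.0001
grasp_force: 0.0
```

Run:
```python
from bench import *
from h import *
for n in('top','side'):
    g=get_image(n);np.savez(n+'5.npz',**g)
    C=cam(n,'5');b=blobs(C[0],*COL['purple'],(240,150,480,370));print(n,b)
    for q in b: print(plane(C,q[0],.1))
print(state()['tcp_pos'],state()['tcp_rot'])
a=cv2.resize(cam('top','5')[0][150:260,340:470],(472,400),interpolation=3);s=cv2.resize(cam('side','5')[0][240:360,240:350],(328,400)[:2],interpolation=3)
cv2.imwrite('pics/p5.png',np.hstack([a,s])[:,:,::-1])
```

```text
top []
side [(array([284.31, 317.81]), [279, 313, 12, 11, 96])]
[ 0.51739516 -0.2794983   0.1       ]
[ 0.47150334 -0.10475622  0.18229419] [1.79986787e+02 1.37168671e-02 1.35383683e+01]
```

View pics/p5.png

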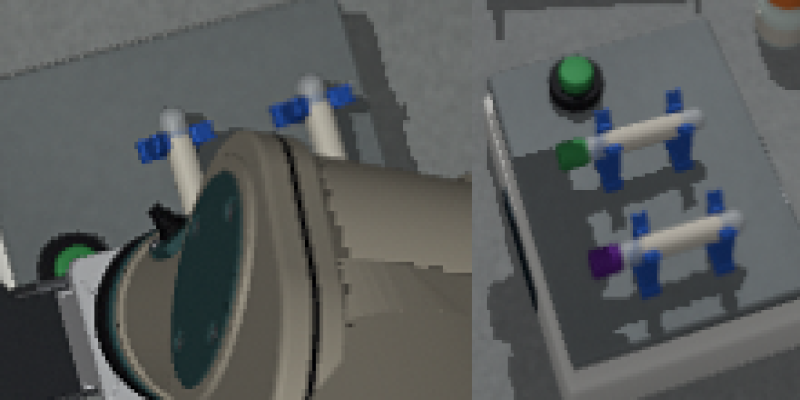

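The side view (right half) shows the purple tube snapped into both clips at (690,238), parallel to and level with the green one, caps the same way. The button is at (575,72), so I move over it with closed fingers and press.

Call:
drive_effector:
  increments:
    - [[0.031,0.0193,0,0,0],[0.031,0.0193,0.03,0,0],[0.031,0.0193,0.06,0,0],[0.031,0.0193,0.08,0,0],[0.031,0.0193,0.08,0,0]]

```text
time_s: 11.65
tcp_pos: [0.504, -0.1152, 0.1]
tcp_rot: [-179.9, 0.3, 13.6]
contact_force: [-0.5, -0.2, 0.8]
opening: 0.001
grasp_force: 0.0
```

Call:
drive_effector:
  increments:
    - [[0,0,0.005,0,0],[0,0,0.01,0,0],[0,0,0.014,0,0],[0,0,0.017,0,0],[0,0,0.017,0,0]]

```text
time_s: 12.15
tcp_pos: [0.5071, -0.1154, 0.0864]
tcp_rot: [179.9, -0.1, 13.6]
contact_force: [-0.4, -1.0, 4.2]
opening: -0.0001
grasp_force: 2.4
```

Call:
drive_effector:
  increments:
    - [[0,0,0.002,0,0],[0,0,0.003,0,0],[0,0,0.003,0,0],[0,0,0.003,0,0]]

```text
time_s: 12.55
tcp_pos: [0.5072, -0.1154, 0.0858]
tcp_rot: [179.9, -0.2, 13.6]
contact_force: [-5.7, 0.9, 29.1]
opening: 0.0003
grasp_force: 14.1
```

The button bottomed out: 29 N with no further travel. I retreat and do a last check.

Call:
drive_effector:
  increments:
    - [[0,0,-0.02,0,0],[0,0,-0.06,0,0],[0,0,-0.1,0,0],[-0.04,0,-0.13,0,0],[-0.06,-0.04,-0.13,0,0],[-0.06,-0.09,-0.13,0,0],[-0.06,-0.14,-0.13,0,0],[-0.06,-0.14,-0.13,0,0]]

```text
time_s: 13.35
tcp_pos: [0.413, 0.0132, 0.2129]
tcp_rot: [-179.8, -0.0, 14.3]
contact_force: [0.8, -1.5, -0.3]
opening: 0.0001
grasp_force: 0.0
```

Call:
drive_effector:
  increments:
    - [[0,0,0,0,0],[0,0,0,0,0]]

```text
time_s: 13.55
tcp_pos: [0.4151, 0.0058, 0.2126]
tcp_rot: [180.0, -0.0, 13.6]
contact_force: [-0.3, -0.4, 0.5]
opening: 0.0002
grasp_force: 0.0
```

Run:
```python
from bench import *
from h import *
for n in('top','side'):
    g=get_image(n);np.savez(n+'6.npz',**g)
f=np.hstack([cam('side','6')[0][80:360,180:380],cam('top','6')[0][130:270,140:470].repeat(2,0)[:280]])
cv2.imwrite('pics/p6.png',f[:,:,::-1]);print(state()['tcp_pos'],state()['contact_force'])
C=cam('side','6')
for n in COL:print(n,[b[0] for b in blobs(C[0],*COL[n],BOX['side'])][:3])
```

```text
[0.41509249 0.00537522 0.21241756] [-0.91501927 -0.92859136  0.45936857]
purple [array([284.48, 317.64])]
yellow [array([260.94, 181.08])]
red [array([262., 201.])]
green [array([274.34, 261.97]), array([273.21, 285.68])]
blue [array([307.22, 270.  ]), array([283.43, 275.73]), array([309.72, 284.2 ])]
```

View pics/p6.png

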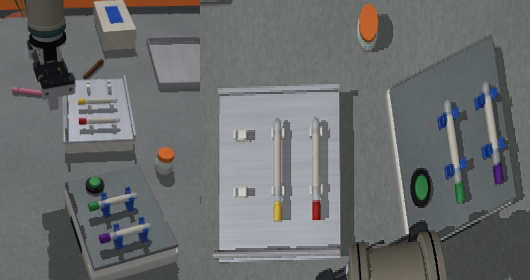

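The purple tube at (490,120) sits in its clips parallel to the green one. The red and yellow caps are at the same pixels as at the start, the jar is where it was, and the arm is clear.

```bash
python3 -c "from bench import job_done;print(job_done())"
```

```text
the job is handed in; nothing more can be done
None
```

The job is handed in at about 13.6 s: the purple-capped tube is snapped into both blue clips with its cap the same way as the green one, the start button was pressed to its stop, and the other tubes and the jar look unmoved in the last pictures.

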